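# Stand up the tester's board carrier on its kickstand and hold it

### The arm

A 7-joint arm with a two-finger parallel gripper is mounted at the origin on the work surface. World frame = base frame: x ahead of the robot, y to its left, z up, the work surface at z = 0. Lengths are in m, angles in degrees, forces in N, time in s.
With the tool pointing down it reaches from about 0.4 to 0.9 m from the base axis. Payload 5.5 kg.
Tool frame: the origin (TCP) lies at the very end of the fingers, on their centre line; the grasp point (between the pads) lies manip.pinch_z behind it (manip.pinch_z is the distance from the TCP to the grasp point, in m); z points along the fingers, x is the direction in which the jaws open and shut, and the axes are right-handed (so a half turn about z gives the same grasp; the last joint's range is limited). The gripper opens to 92 mm and grips with 3 to 60 N. Pads are 19 mm wide; open, the fingers measure 130 mm over their backs; the gripper's body (75 mm by 190 mm) begins 47 mm behind the grasp point.
Start: joints at [-51.669, 28.699, -24.465, 88.831, 12.651, 65.22, -12.049], TCP at [0.257, 0.597, 0.227] pointing down, gripper open.
Joint ranges: [-164.97, 164.97], [-17.58, 116.51], [-87.97, 89.64], [11.32, 138.91], [-80.73, 260.73], [10.89, 115.49], [-147.41, 147.41]. Speed limits (degrees/s): [147.25, 147.25, 180, 180, 180, 180, 180].

### API

Orientations are given as a 3x3 rotation matrix whose columns are the frame's x, y, z axes.
In Python, from bench import manip gives the robot as it stands.
- The arm moves only by the shell command python3 -m creep 'ROWS' [OPENING]. ROWS is JSON, one flat list of numbers, 6 for each row, row after row: the shift along the tool's x, y, z in units of 20 cm (1.0 is 20 cm), then the turn, a rotation vector about the tool's x, y, z in units of 90 degrees (1.0 is 90 degrees). A call has 1 to 5 rows; each row is the pose to reach, as a shift and turn from the pose commanded when the call began, along the tool's axes at that moment; what a row does not reach only later rows make up. A row lasts 1/10 s, in which the tool goes at most 50 mm and 8.59 degrees, less where a joint would pass 70% of its speed; a pose out of reach is approached as far as the arm can. A call with a number of a shift or a turn outside -1 to 1 is refused whole. A call with a gripper value outside its range is refused whole. OPENING is the opening, from -1 (shut) to 1 (fully open), set as the call begins (- or left out, the last holds). The fingers move at their own pace and stop on an object; the grip force is fixed at half the most. Time passes only in rows, so rows that repeat a pose let the fingers close. It gives the time, the measured TCP pose, the force and the opening at its end, in the units of the state.
- manip.state(): the state, without advancing time (a new reading comes with each control period).
- manip.capture(name): name is "side" or "top" or "wrist"; returns a dict with "img" (480x640x3 uint8, red, green, blue), "range_z" (480x640 float32, m along the optical axis (not along the pixel's ray), 0 where there is no reading), "camera_matrix" (3x3 intrinsics, pixels), "R" (3x3) and "t" (3): a world point X has camera coordinates R X + t; the wrist camera has in their place "tool_from_camera" (4x4, takes a point from camera to tool coordinates, whose origin is the TCP and whose axes are the tool frame's). Camera axes: x right, y down, z forward; pixel columns grow to the right and rows downward; lengths in m; the calibration is good to about 2 mm. A picture is of the moment at which its call begins: read the wrist's pose just before it.
- manip.sign_off(): hands the job in, once; it reports no verdict.
Trained networks look in a picture, given as the dict that the camera call returned (one of the last four; its "shot" number tells which), for a name from the list of things; names that differ only in an ending like _2 or _b are one class to them, and where a whole thing is asked for, a point or a joint stands for the part that bears it (a point fixed in the world has none). Each returns a list of dicts, best first, with "score" (0 to 1); they miss things now and then, are a little off and sometimes report something else, mostly with a low value. They report only what shows in the picture. A call takes as long as a camera call.
- manip.spot_in(picture, target): "extent" ([left, top, right, bottom] in pixels, round what is visible of it).
The state is a dict: "t": time; "joint_positions": joint angles; "dq": joint speeds; "tau": joint torques, N m; "tool_pos": TCP position; "tcp_rot": TCP orientation; "ft_force": force on the tool from outside, world axes, zero at the start; "torque": the same for the moment, N m; "opening": opening from 0.0 (shut) to 1.0 (fully open).
Only numpy, scipy, OpenCV 4.12 (cv2) and the standard library are available. Lean on these libraries where they do the work, as an engineer would, in place of code of your own. Each camera call takes 0.05 s, during which the arm holds its last target. There are 200 camera calls.

### The job

Turn the tester's board carrier up so that the underside of the circuit board can be inspected: first flip the red kickstand on the carrier over centre until it snaps fully open, then raise the carrier smoothly by its black handle, without letting it drop or slam, until it stands upright with the kickstand's rubber foot pressed on the grey strip behind the hinge. The carrier tips forward if it is let go, so finish while still holding it upright by the handle, foot on the strip; leave everything else on the bench where it is.

Things in the scene. Friction and masses are not known exactly. Their poses are not given: they have to be found in the camera images.
- tester: Black electronics tester, fixed: case 60 mm high, x -150 to +120, y -230 to +110 mm from its origin, which lies on the bench straight below the middle of the carrier's hinge. z up; its front (-x) faces the robot at yaw 0 (turned up to 0.35 rad either way). Green keys and, at x +80 to +125, y -215 to -115 mm, an upright display panel (top 172 mm above the bench) on its right.
- hinge (a point): Middle of the carrier's hinge axis, 94 mm above the bench. The axis runs along the tester's y.
- carrier (a joint): Aluminium frame 170 wide (y) x 155 mm long with a green circuit board. 0 = flat, reaching from the hinge to the front, rail tops 84 mm above the bench; grows as the front edge rises; pi/2 = upright. 0.5 to 0.9 kg with all it carries; swings freely; falls forward when let go upright. With the kickstand stowed nothing stops it going over backwards; open, its foot stops the carrier at upright.
- handle_bar (a point): Middle of the black handle bar at the carrier's front: round, 12 mm in diameter, along the tester's y, 98 mm free between its posts. 200 mm from the hinge line and 15 mm to the carrier's underside: carrier flat, it is 79 mm above the bench, over open bench, with a 45 mm gap to the frame; upright, it is 294 mm above the bench and 15 mm in front (-x) of the hinge line.
- handle: The handle itself (bar and two posts), rigid on the carrier; its origin lies on the hinge axis, not at the bar.
- kickstand (a joint): Red leg, 9 mm round bar. 0 = stowed along the tester's +y, 110 mm above the bench (carrier flat), over a black bridge bar (top 97 mm). It grows clockwise seen from above: the foot swings to the hinge side and rises, the pivot axis leaning 25 degrees; 1.675 = fully open: leg towards the hinge and 25 degrees up. Over-centre spring: returns below about 0.84, snaps open beyond; about 1 N at the foot.
- kickstand_pivot (a point): Pivot of the kickstand, on the carrier: 105 mm in front (-x) of the hinge, at tester y -55 mm, 110 mm above the bench while the carrier is flat. The leg is 141 mm long from here to the foot's centre.
- foot_tip (a point): Centre of the kickstand's black rubber ball foot, 16 mm in diameter, at the end of the leg. Stowed, it overhangs the carrier's side rail at tester y +86 mm.
- foot: The same rubber foot as a body, origin at its centre.
- landing_strip: Grey rubber strip on the tester's deck, 36 x 150 mm, top 64 mm above the bench, centred 73 mm behind (+x) the hinge line, where the foot lands when the carrier stands upright. Origin at the centre of its underside.
- puck: Black loose speaker puck, 42 mm in diameter, 17 mm high, lying on the tester's deck at its right rear, in front of the display panel. Not to be moved.
- flux_bottle: White bottle with blue cap, 54 mm in diameter, 130 mm high, on the bench. Not to be moved. Origin at its foot.
- tape_roll: Amber tape roll, 84 mm in diameter, 24 mm high, on the bench. Not to be moved.
- screwdriver: Yellow screwdriver, 170 mm long, on the bench. Not to be moved.
- esd_brush: Black brush, 170 mm long, on the bench. Not to be moved.
- shield_cover: Bright metal shield cover, 52 x 36 x 9 mm, on the bench. Not to be moved.

How it is judged (in metres and radians):
On the way, in this order (a step that is already met when the one before it is completed fails the run):
1. the kickstand is flipped over centre and fully open, the carrier still down (value of joint kickstand above 1.58 rad and value of joint carrier below 0.35 rad), for 0.2 s.
2. the carrier is raised to upright, its kickstand open and its foot on the strip (value of joint carrier above 1.48 rad and value of joint kickstand above 1.58 rad and contact force between foot and landing_strip above 0.5 N), for 0.2 s.
At the end, for the whole second after the job is handed in: The carrier stands upright (within 5 degrees) and still, the kickstand is fully open with its foot bearing on the strip (over 0.5 N), and the fingers still hold the handle (over 1 N) (all of step 2 and value of joint carrier below 1.66 rad and velocity of joint carrier between -0.15 and 0.15 rad/s and contact force between the fingers and handle above 1 N); the arm keeps its last pose, push and grip.
It fails at once if the carrier is swung or dropped faster than 3 rad/s (velocity of joint carrier above 3 rad/s or velocity of joint carrier below -3 rad/s).
It fails at once if the carrier goes over backwards past upright (value of joint carrier above 1.75 rad).
It fails at once if something else on the bench is moved more than 3 cm (distance of any of puck, flux_bottle, tape_roll, screwdriver, esd_brush, shield_cover from where it was at the start of the episode above 0.03 m).
It also fails if it takes over 58 s, if anything falls off the work surface, if the arm or the gripper's body presses on something with over 40 N, if the wrist force passes 120 N, or if a joint passes its speed limit or range.

## Working session

There is one attempt and no reset: what is moved stays moved. The work goes in short steps, Python scripts to look and compute and a shell command to move; the robot and the scene stay as the last step left them, time stands still between calls to the robot, and variables do not carry over. Pictures are saved under pics/ and viewed, about 8 in all and at most 12, crops included, and the job is handed in when it is done.

```bash
mkdir -p pics; ls; python3 - <<'E'
from bench import manip
import cv2,numpy as np
s=manip.state();print(s['t'],s['tool_pos'],np.round(s['tcp_rot'],3).tolist(),s['opening'],manip.pinch_z)
for n in ['top','side']:
    c=manip.capture(n);cv2.imwrite(f'pics/{n}0.png',c['img'][:,:,::-1])
    K,R,t=c['camera_matrix'],c['R'],c['t']
    print(n,K[0,0],K[0,2],K[1,2],'campos',-R.T@t)
    for o in ['handle_bar','foot_tip','kickstand','kickstand_pivot','landing_strip','hinge','tester']:
        r=manip.spot_in(c,o)
        for d in r[:1]:
            e=d['extent'];u,v=(e[0]+e[2])/2,(e[1]+e[3])/2
            z=c['range_z'][int(v),int(u)]
            X=R.T@(np.linalg.inv(K)@[u,v,1]*z-t)
            print(o,round(d['score'],2),np.round(e),np.round(X,3))
E
```

```text
pics
0.0 [0.25636841 0.59654638 0.22568045] [[0.395, 0.919, -0.001], [0.919, -0.395, -0.002], [-0.002, -0.0, -1.0]] 0.9996505593595872 0.0188
top 473.1072778770806 320.8912576292541 240.74129846581178 campos [0.43962995 0.08516019 1.26142617]
handle_bar 0.98 [308. 261. 357. 282.] [0.46  0.08  0.002]
kickstand 0.72 [294. 239. 358. 246.] [0.529 0.097 0.118]
kickstand_pivot 0.59 [295. 198. 368. 283.] [0.534 0.084 0.116]
landing_strip 0.63 [307. 165. 371. 179.] [0.714 0.066 0.067]
hinge 0.66 [292. 141. 421. 281.] [0.611 0.021 0.08 ]
tester 0.96 [291. 144. 424. 284.] [0.604 0.019 0.082]
side 537.8546359072561 311.7490503378156 243.63902371357858 campos [ 0.22269764 -0.95056034  0.9325815 ]
handle_bar 0.82 [284. 240. 314. 269.] [ 0.487  0.167 -0.003]
kickstand 0.68 [313. 217. 335. 258.] [0.532 0.083 0.109]
kickstand_pivot 0.76 [279. 218. 375. 273.] [0.529 0.042 0.117]
landing_strip 0.72 [377. 225. 406. 264.] [0.713 0.07  0.061]
hinge 0.8 [280. 215. 448. 338.] [ 0.605 -0.028  0.056]
tester 0.72 [285. 216. 447. 332.] [ 0.611 -0.021  0.057]
```

```bash
python3 - <<'E'
import cv2
a=cv2.imread('pics/top0.png')[110:320,220:460];b=cv2.imread('pics/side0.png')[190:360,230:480]
cv2.imwrite('pics/c.png',cv2.resize(a,None,fx=2.8,fy=2.8,interpolation=2))
E
```

```text
(no output)
```

View pics/c.png

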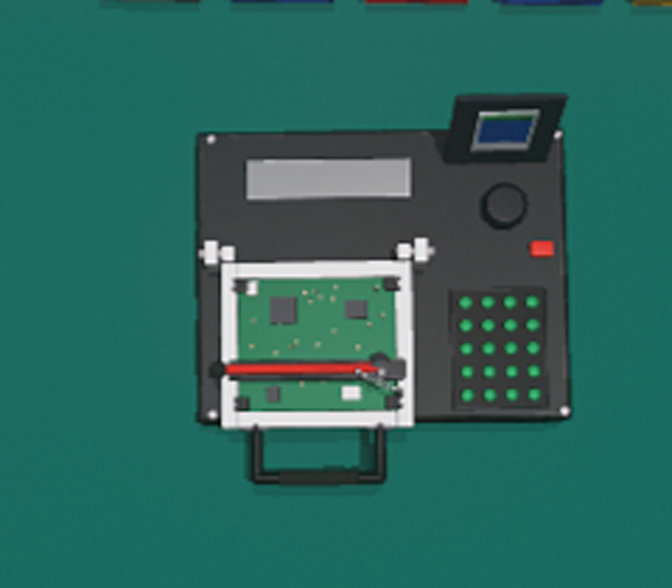

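View pics/side0.png

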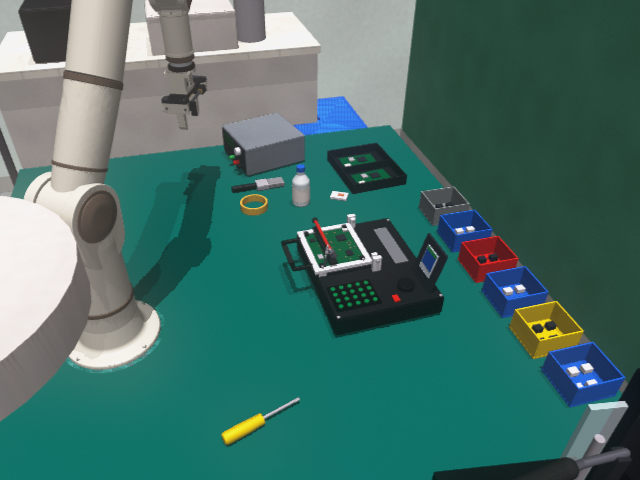

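The tester sits almost straight on (yaw about 0) with the strip behind it at crop (329,178). The foot is at crop (218,369) and the handle bar at (320,477). The bottle and tape are off to the tester's left. Next I'll fit the tester pose.

```bash
cat > h.py <<'E'
import numpy as np,json
from bench import manip
def T():
    x,y,a=json.load(open('pose.json'));return np.array([x,y,0]),np.array([[np.cos(a),-np.sin(a),0],[np.sin(a),np.cos(a),0],[0,0,1]])
def rel(world):
    "tool-axis shift (units) from current measured TCP to world point"
    s=manip.state();return np.round(np.array(s['tcp_rot']).T@(np.array(world)-s['tool_pos'])/.2,3)
def w(p): o,R=T();return o+R@np.array(p)
E
python3 - <<'E'
from h import *
from scipy.optimize import least_squares
c=manip.capture('top');K,R,t=c['camera_matrix'],c['R'],c['t']
P=[((247,160),(.091,.075,.064)),((410,157),(.091,-.075,.064)),((411,195),(.055,-.075,.064)),((246,198),(.055,.075,.064)),((197,133),(.12,.11,.06)),((199,418),(-.15,.11,.06)),((571,416),(-.15,-.23,.06)),((320,477),(-.2,0,.079)),((218,369),(-.105,.086,.11))]
px=np.array([p[0] for p in P])/2.8+[220,110];X=np.array([p[1] for p in P])
def f(q):
    x,y,a=q;Rz=np.array([[np.cos(a),-np.sin(a),0],[np.sin(a),np.cos(a),0],[0,0,1]])
    C=(X@Rz.T+[x,y,0])@R.T+t;p=C@K.T;return (p[:,:2]/p[:,2:]-px).ravel()
r=least_squares(f,[.64,.07,0],loss='soft_l1');print(r.x,np.round(r.fun.reshape(-1,2),1).tolist())
json.dump(list(r.x),open('pose.json','w'))
print('foot',w([-.105,.086,.11]),'bar',w([-.2,0,.079]))
for o in ['flux_bottle','tape_roll','esd_brush','foot_tip']:
    for d in manip.spot_in(c,o)[:1]:
        e=d['extent'];u,v=(e[0]+e[2])/2,(e[1]+e[3])/2;z=c['range_z'][int(v),int(u)]
        print(o,d['score'],R.T@(np.linalg.inv(K)@[u,v,1]*z-t))
a=r.x[2];print('turn about tool z (90deg units)',(np.arctan2(.919,.395)-a)/(np.pi/2))
E
```

```text
[0.63781057 0.07514909 0.0040859 ] [[-1.7, -0.7], [-1.6, 0.7], [-2.0, 1.0], [-1.6, -0.5], [2.8, -1.8], [0.4, 0.7], [1.8, 2.8], [0.3, -0.2], [2.0, -1.0]]
foot [0.53246006 0.16071935 0.11      ] bar [0.43781224 0.07433191 0.079     ]
flux_bottle 0.58 [0.55169923 0.40667753 0.09992566]
tape_roll 0.9 [0.40657406 0.42403908 0.00433817]
esd_brush 0.85 [0.44324004 0.53728579 0.02015022]
turn about tool z (90deg units) 0.7389681754298834
```

```bash
python3 -m creep '[-0.8,0.95,0,0,0,0.45, -0.8,0.95,0,0,0,0.45, -0.8,0.95,0,0,0,0.45, -0.8,0.95,0,0,0,0.45, -0.8,0.95,0,0,0,0.45]' -1; python3 - <<'E'
from h import *
s=manip.state();R=np.array(s['tcp_rot']);print(R.round(3).tolist(),rel(w([-.15,.055,.2])))
o,Rt=T();d=R.T@Rt[:,0];print('turn',np.arctan2(d[1],d[0])/(np.pi/2))
E
```

```text
t: 1.55
tool_pos: [0.3688, 0.3733, 0.227]
tcp_rot: [[0.899, 0.437, 0.001], [0.437, -0.899, 0.0], [0.001, -0.0, -1.0]]
ft_force: [1.6, -0.1, -0.6]
opening: 0.615
[[0.899, 0.437, 0.001], [0.437, -0.899, 0.0], [0.001, -0.0, -1.0]] [0.002 1.356 0.135]
turn 0.28536399115104805
```

```bash
python3 -m creep '[0,1,0.05,0,0,0.285, 0,1,0.05,0,0,0.285, 0,1,0.1,0,0,0.285, 0,1,0.1,0,0,0.285, 0,1,0.1,0,0,0.285]' -1; python3 - <<'E'
from h import *
import cv2
s=manip.state();R=np.array(s['tcp_rot']);print(R.round(3).tolist(),s['tool_pos'],rel(w([-.15,.055,.2])))
c=manip.capture('wrist');cv2.imwrite('pics/w1.png',c['img'][:,:,::-1])
M=c['tool_from_camera'];K=c['camera_matrix'];print(np.round(M,3).tolist(),K[0,0])
o,Rt=T()
for n in ['foot_tip','foot','kickstand','landing_strip','handle_bar']:
    for d in manip.spot_in(c,n)[:1]:
        e=d['extent'];u,v=(e[0]+e[2])/2,(e[1]+e[3])/2;z=c['range_z'][int(v),int(u)]
        X=R@((M@np.r_[np.linalg.inv(K)@[u,v,1]*z,1])[:3])+s['tool_pos']
        print(n,round(d['score'],2),np.round(e),X.round(3),'tester',(Rt.T@(X-o)).round(3))
E
```

```text
t: 2.05
tool_pos: [0.459, 0.1879, 0.2061]
tcp_rot: [[1.0, -0.0, 0.0], [-0.0, -1.0, -0.004], [0.0, 0.004, -1.0]]
ft_force: [0.1, 0.1, 0.1]
opening: 0.177
[[1.0, -0.0, 0.0], [-0.0, -1.0, -0.004], [0.0, 0.004, -1.0]] [0.45904221 0.18792782 0.20609172] [0.143 0.292 0.032]
[[1.0, 0.001, -0.0, 0.0], [-0.0, 0.957, 0.29, -0.079], [0.0, -0.29, 0.957, -0.158], [0.0, 0.0, 0.0, 1.0]] 345.0467044319615
foot_tip 0.62 [410. 255. 424. 275.] [0.531 0.173 0.116] tester [-0.107  0.098  0.116]
foot 0.76 [406. 256. 427. 279.] [0.531 0.171 0.117] tester [-0.107  0.096  0.117]
kickstand 0.85 [404. 260. 422. 297.] [0.53  0.161 0.114] tester [-0.108  0.086  0.114]
landing_strip 0.71 [548. 267. 611. 400.] [0.525 0.219 0.287] tester [-0.113  0.145  0.287]
handle_bar 0.58 [296. 286. 349. 392.] [0.459 0.219 0.288] tester [-0.178  0.144  0.288]
```

View pics/w1.png

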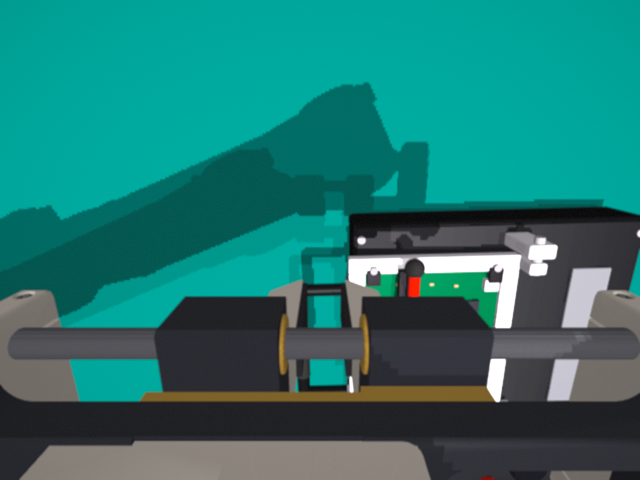

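```bash
python3 -m creep '[0.13,0.24,0.1,0,0,0, 0.13,0.24,0.3,0,0,0, 0.13,0.24,0.5,0,0,0, 0.13,0.24,0.5,0,0,0, 0.13,0.24,0.5,0,0,0]' -1; python3 - <<'E'
from h import *
import cv2
s=manip.state();R=np.array(s['tcp_rot'])
c=manip.capture('wrist');cv2.imwrite('pics/w2.png',c['img'][:,:,::-1])
E
```

```text
t: 2.85
tool_pos: [0.4822, 0.1494, 0.1068]
tcp_rot: [[1.0, 0.013, -0.002], [0.013, -1.0, 0.0], [-0.002, -0.0, -1.0]]
ft_force: [0.5, 1.4, 0.6]
opening: 0.002
```

View pics/w2.png

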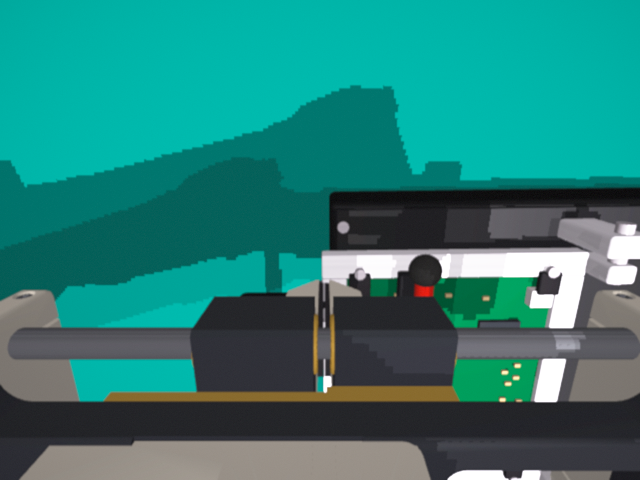

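The fingers are shut just in front of the red leg, and the foot shows at (425,270). I'll push along the foot's arc.

```bash
python3 -m creep '[0.155,0.04,0.01,0,0,0, 0.29,0.045,-0.04,0,0,0, 0.4,0.055,-0.1,0,0,0, 0.49,0.095,-0.135,0,0,0, 0.56,0.145,-0.165,0,0,0]' -1; python3 - <<'E'
from h import *
import cv2
c=manip.capture('wrist');cv2.imwrite('pics/w3.png',c['img'][:,:,::-1])
E
```

```text
t: 3.4
tool_pos: [0.5969, 0.1215, 0.1438]
tcp_rot: [[1.0, 0.012, 0.003], [0.012, -1.0, 0.001], [0.003, -0.001, -1.0]]
ft_force: [-3.2, -0.6, 2.5]
opening: 0.006
```

View pics/w3.png

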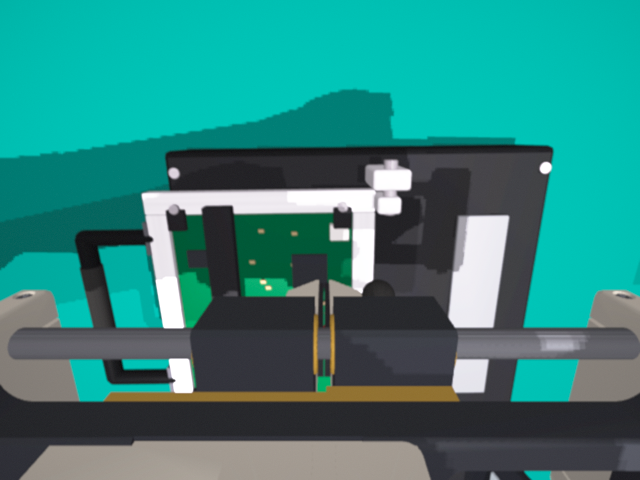

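```bash
python3 -m creep '[0.05,0.06,-0.01,0,0,0, 0.1,0.12,-0.02,0,0,0, 0.13,0.18,-0.03,0,0,0, 0.16,0.24,-0.04,0,0,0, 0.16,0.24,-0.04,0,0,0]' -1; python3 - <<'E'
from h import *
import cv2
c=manip.capture('side');cv2.imwrite('pics/s4.png',cv2.resize(c['img'][190:330,260:460,::-1],None,fx=3,fy=3))
E
```

```text
t: 3.95
tool_pos: [0.6295, 0.0703, 0.1496]
tcp_rot: [[1.0, 0.008, 0.003], [0.008, -1.0, -0.001], [0.003, 0.001, -1.0]]
ft_force: [-0.5, -1.8, 0.3]
opening: 0.005
```

View pics/s4.png

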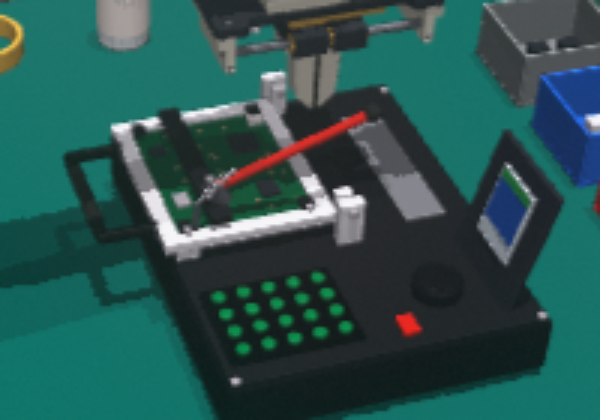

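The red leg now points to the hinge and upward, so it snapped open. I'll back off and go above the handle.

```bash
python3 -m creep '[-0.05,-0.1,-0.2,0,0,0, -0.2,-0.1,-0.3,0,0,0, -0.45,-0.05,-0.3,0,0,0, -0.7,-0.05,-0.3,0,0,0, -0.95,-0.05,-0.3,0,0,0]' -0.26; python3 -m creep '[0,0,0,0,0,0, 0,0,0,0,0,0]';python3 - <<'E'
from h import *
import cv2
c=manip.capture('top');K,R,t=c['camera_matrix'],c['R'],c['t']
# foot expected when open, both y hypotheses
f=lambda X:(lambda p:p[:2]/p[2])(K@(R@np.array(X)+t))
print('expect foot',f([.660,.011,.169]))
for n in ['foot_tip','handle_bar','kickstand']:
    for d in manip.spot_in(c,n)[:1]:print(n,d['score'],np.round(d['extent'],1))
s=manip.state();Rw=np.array(s['tcp_rot'])
cv2.imwrite('pics/t5.png',cv2.resize(c['img'][130:310,260:440,::-1],None,fx=3.3,fy=3.3,interpolation=2))
w_=manip.capture('wrist');Kw=w_['camera_matrix'];M=w_['tool_from_camera']
im=w_['img'];z=w_['range_z'];cv2.imwrite('pics/w5.png',im[:,:,::-1])
b,a=np.mgrid[0:480,0:640];P=np.stack([(a-Kw[0,2])/Kw[0,0]*z,(b-Kw[1,2])/Kw[1,1]*z,z,np.ones_like(z)],-1)
W=(P@M.T)[...,:3]@Rw.T+s['tool_pos']
m=(z>0)&(W[...,2]>.07)&(W[...,2]<.095)&(W[...,0]<.46)&(W[...,0]>.40)&(im.max(-1)<60)
print('handle dark pts',m.sum(),[np.percentile(W[m],q,axis=0).round(3).tolist() for q in (5,50,95)] if m.any() else '')
E
```

```text
t: 4.5
tool_pos: [0.4363, 0.0814, 0.2076]
tcp_rot: [[1.0, 0.012, -0.0], [0.012, -1.0, 0.0], [-0.0, -0.0, -1.0]]
ft_force: [0.3, 0.1, 0.7]
opening: 0.354
t: 4.7
tool_pos: [0.4375, 0.0815, 0.2081]
tcp_rot: [[1.0, 0.013, 0.001], [0.013, -1.0, 0.0], [0.001, -0.0, -1.0]]
ft_force: [0.7, 0.8, 0.2]
opening: 0.368
expect foot [363.36482169 185.22137915]
kickstand 0.71 [353.4 182.2 367.  241.7]
handle dark pts 2131 [[0.433, 0.028, 0.081], [0.44, 0.097, 0.084], [0.456, 0.138, 0.086]]
```

View pics/w5.png

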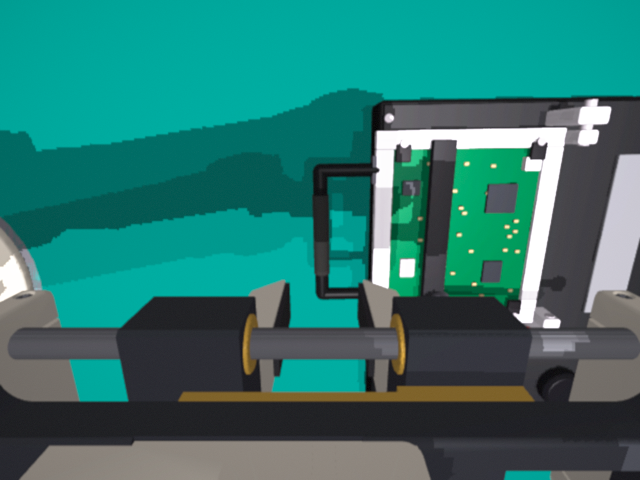

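View pics/t5.png

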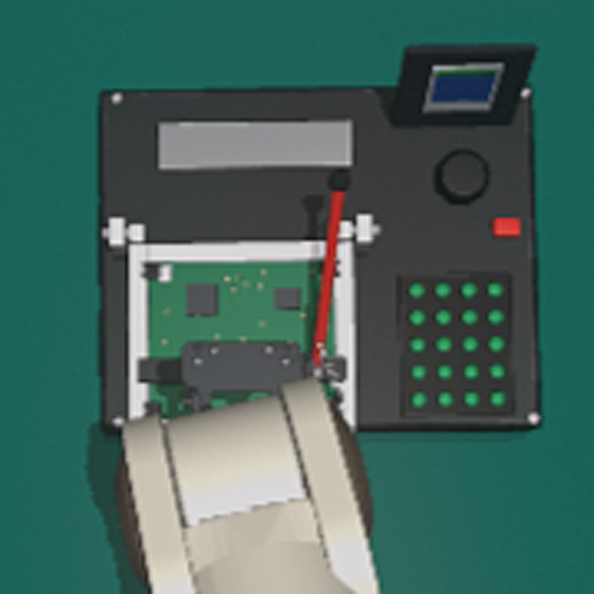

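The foot is within 1 px of where the fully open pose puts it (crop 339,180). The bar at wrist col 321 sits between the jaws, so I'll go down and grip.

```bash
python3 -m creep '[0,0,0.22,0,0,0, 0,0,0.44,0,0,0, 0,0,0.64,0,0,0, 0,0,0.74,0,0,0, 0,0,0.74,0,0,0]'; python3 -m creep '[0,0,0,0,0,0, 0,0,0,0,0,0, 0,0,0,0,0,0, 0,0,0,0,0,0, 0,0,0,0,0,0]' -1;python3 - <<'E'
from h import *
s=manip.state();print(manip.state()['tool_pos'])
# arc plan: bar relative to hinge, radius; per-5-row calls in units from phi0
r=np.hypot(.2,.015);a0=np.arctan2(-.015,-.2)
for k in range(0,36):
    phi=k*.045;a=a0-phi
    d=np.array([r*np.cos(a)+.2,r*np.sin(a)+.015])/.2
    print(k,round(phi,3),'tool x,z from start',round(d[0],3),round(-d[1],3))
E
```

```text
t: 5.45
tool_pos: [0.4367, 0.0801, 0.0567]
tcp_rot: [[1.0, 0.01, -0.006], [0.01, -1.0, -0.001], [-0.006, 0.001, -1.0]]
ft_force: [-0.8, 0.4, -0.4]
opening: 0.368
t: 5.95
tool_pos: [0.4381, 0.0808, 0.0607]
tcp_rot: [[1.0, 0.011, -0.0], [0.011, -1.0, 0.0], [-0.0, -0.0, -1.0]]
ft_force: [-4.0, -0.8, 6.2]
opening: 0.12
[0.43805416 0.08083304 0.06073523]
0 0.0 tool x,z from start 0.0 0.0
1 0.045 tool x,z from start -0.002 -0.045
2 0.09 tool x,z from start -0.003 -0.09
3 0.135 tool x,z from start -0.001 -0.135
4 0.18 tool x,z from start 0.003 -0.18
5 0.225 tool x,z from start 0.008 -0.225
6 0.27 tool x,z from start 0.016 -0.269
7 0.315 tool x,z from start 0.026 -0.314
8 0.36 tool x,z from start 0.038 -0.357
9 0.405 tool x,z from start 0.051 -0.4
10 0.45 tool x,z from start 0.067 -0.442
11 0.495 tool x,z from start 0.084 -0.484
12 0.54 tool x,z from start 0.104 -0.525
13 0.585 tool x,z from start 0.125 -0.565
14 0.63 tool x,z from start 0.148 -0.604
15 0.675 tool x,z from start 0.172 -0.641
16 0.72 tool x,z from start 0.199 -0.678
17 0.765 tool x,z from start 0.227 -0.713
18 0.81 tool x,z from start 0.256 -0.748
19 0.855 tool x,z from start 0.287 -0.78
20 0.9 tool x,z from start 0.32 -0.812
21 0.945 tool x,z from start 0.353 -0.842
22 0.99 tool x,z from start 0.389 -0.87
23 1.035 tool x,z from start 0.425 -0.897
24 1.08 tool x,z from start 0.463 -0.922
25 1.125 tool x,z from start 0.501 -0.945
26 1.17 tool x,z from start 0.541 -0.966
27 1.215 tool x,z from start 0.581 -0.986
28 1.26 tool x,z from start 0.623 -1.004
29 1.305 tool x,z from start 0.665 -1.02
30 1.35 tool x,z from start 0.708 -1.034
31 1.395 tool x,z from start 0.751 -1.046
32 1.44 tool x,z from start 0.795 -1.057
33 1.485 tool x,z from start 0.84 -1.065
34 1.53 tool x,z from start 0.884 -1.071
35 1.575 tool x,z from start 0.929 -1.075
```

```bash
python3 -m creep '[0,0,-0.045,0,0,0, 0,0,-0.09,0,0,0, 0,0,-0.135,0,0,0, 0,0,-0.18,0,0,0, 0.008,0,-0.225,0,0,0]'
```

```text
t: 6.45
tool_pos: [0.4396, 0.0809, 0.1055]
tcp_rot: [[1.0, 0.011, -0.001], [0.011, -1.0, 0.0], [-0.001, -0.0, -1.0]]
ft_force: [-3.9, 1.7, -3.3]
opening: 0.119
```

```bash
python3 -m creep '[0.008,0,-0.044,0,0,0, 0.018,0,-0.089,0,0,0, 0.03,0,-0.132,0,0,0, 0.043,0,-0.175,0,0,0, 0.059,0,-0.217,0,0,0]'
```

```text
t: 6.95
tool_pos: [0.4502, 0.0811, 0.1484]
tcp_rot: [[1.0, 0.011, -0.004], [0.011, -1.0, 0.0], [-0.004, -0.0, -1.0]]
ft_force: [-6.4, 3.5, -2.4]
opening: 0.118
```

```bash
python3 -m creep '[0.017,0,-0.042,0,0,0, 0.037,0,-0.083,0,0,0, 0.058,0,-0.123,0,0,0, 0.081,0,-0.162,0,0,0, 0.105,0,-0.199,0,0,0]'
```

```text
t: 7.45
tool_pos: [0.4695, 0.0816, 0.188]
tcp_rot: [[1.0, 0.011, -0.007], [0.011, -1.0, 0.0], [-0.007, -0.0, -1.0]]
ft_force: [-11.9, 2.7, 3.4]
opening: 0.12
```

```bash
python3 -m creep '[0.027,0,-0.037,0,0,0, 0.055,0,-0.072,0,0,0, 0.084,0,-0.107,0,0,0, 0.115,0,-0.139,0,0,0, 0.148,0,-0.171,0,0,0]'
```

```text
t: 7.95
tool_pos: [0.4971, 0.0823, 0.223]
tcp_rot: [[1.0, 0.012, -0.011], [0.012, -1.0, 0.0], [-0.011, -0.0, -1.0]]
ft_force: [-21.3, 2.2, 16.2]
opening: 0.119
```

Force is building outward from the hinge (about 27 N), so the commanded radius is slightly small. I'll ease outward by about 5 mm.

```bash
python3 -m creep '[0.018,0,-0.045,0,0,0, 0.052,0,-0.08,0,0,0, 0.09,0,-0.11,0,0,0]'
```

```text
t: 8.25
tool_pos: [0.522, 0.0829, 0.2451]
tcp_rot: [[1.0, 0.011, 0.003], [0.011, -1.0, 0.002], [0.003, -0.002, -1.0]]
ft_force: [2.5, 4.8, -8.8]
opening: 0.121
```

```bash
python3 -m creep '[0.038,0,-0.025,0,0,0, 0.076,0,-0.048,0,0,0, 0.116,0,-0.067,0,0,0, 0.156,0,-0.085,0,0,0]'; python3 - <<'E'
from h import *
import cv2
c=manip.capture('side');cv2.imwrite('pics/s6.png',cv2.resize(c['img'][150:330,260:480,::-1],None,fx=3.3,fy=3.3,interpolation=2))
E
```

```text
t: 8.65
tool_pos: [0.5522, 0.0835, 0.263]
tcp_rot: [[1.0, 0.012, 0.001], [0.012, -1.0, 0.002], [0.001, -0.002, -1.0]]
ft_force: [-5.1, 5.0, 5.1]
opening: 0.118
```

View pics/s6.png

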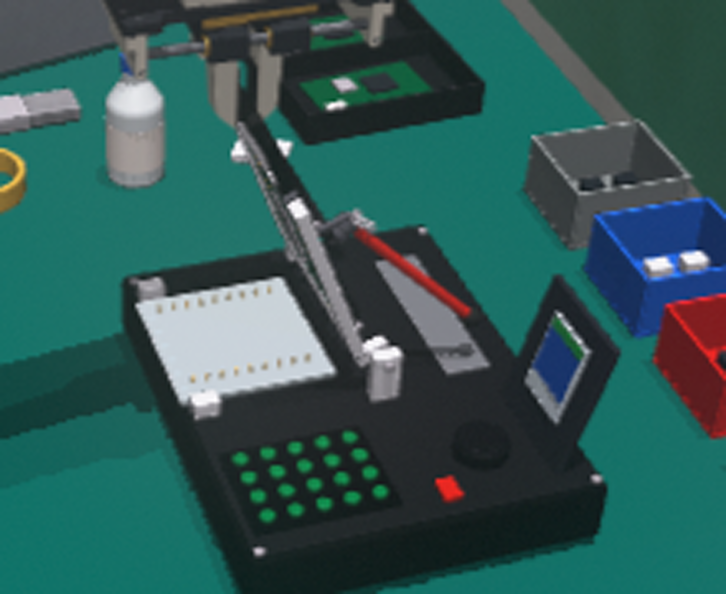

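It is well raised, the leg is open, and the handle is held in the pads at crop (245,110). I'll continue gently.

```bash
python3 -m creep '[0.042,0,-0.021,0,0,0, 0.084,0,-0.039,0,0,0, 0.127,0,-0.054,0,0,0, 0.17,0,-0.066,0,0,0, 0.205,0,-0.075,0,0,0]'
```

```text
t: 9.2
tool_pos: [0.5941, 0.0841, 0.2781]
tcp_rot: [[1.0, 0.012, 0.003], [0.012, -1.0, 0.002], [0.003, -0.002, -1.0]]
ft_force: [-3.4, 5.4, 1.4]
opening: 0.123
```

```bash
python3 -m creep '[0.03,0,-0.005,0,0,0, 0.06,0,-0.009,0,0,0, 0.085,0,-0.011,0,0,0, 0.105,0,-0.012,0,0,0, 0.105,0,-0.012,0,0,0]'
```

```text
t: 9.7
tool_pos: [0.6158, 0.0846, 0.2811]
tcp_rot: [[1.0, 0.012, 0.004], [0.012, -1.0, 0.003], [0.004, -0.003, -1.0]]
ft_force: [-1.9, 5.2, 3.8]
opening: 0.119
```

```bash
python3 -m creep '[0.015,0,0,0,0,0, 0.03,0,0,0,0,0, 0.03,0,0,0,0,0]'
```

```text
t: 10.0
tool_pos: [0.6219, 0.0848, 0.2814]
tcp_rot: [[1.0, 0.012, 0.005], [0.012, -1.0, 0.003], [0.005, -0.003, -1.0]]
ft_force: [-1.9, 5.4, 5.1]
opening: 0.124
```

```bash
python3 -m creep '[0.012,0,0,0,0,0, 0.02,0,0,0,0,0, 0.02,0,0,0,0,0]'
```

```text
t: 10.3
tool_pos: [0.6249, 0.0849, 0.2816]
tcp_rot: [[1.0, 0.012, 0.003], [0.012, -1.0, 0.003], [0.003, -0.003, -1.0]]
ft_force: [-4.5, 5.1, 8.1]
opening: 0.118
```

```bash
python3 - <<'E'
from h import *
import cv2
c=manip.capture('side');cv2.imwrite('pics/s7.png',cv2.resize(c['img'][150:330,260:480,::-1],None,fx=3.3,fy=3.3,interpolation=2))
E
```

```text
(no output)
```

View pics/s7.png

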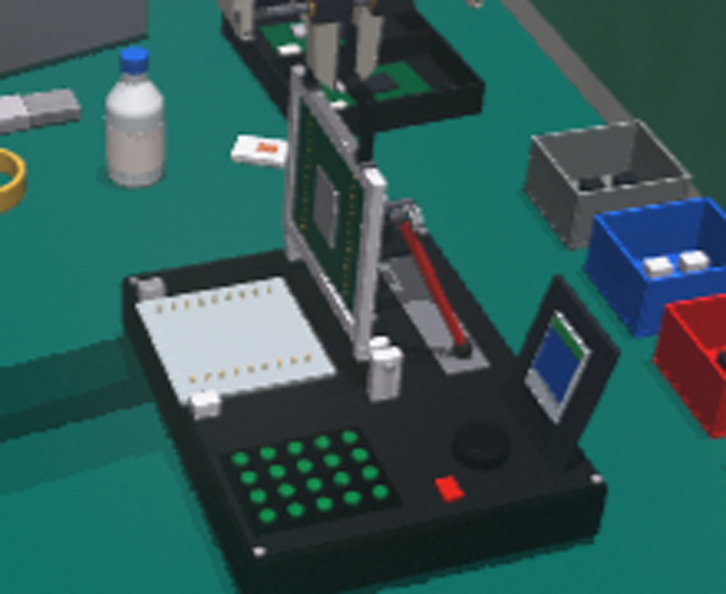

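The foot touches the strip at crop (462,350) and the carrier is upright. I'll press a little more to confirm the force rises.

```bash
python3 -m creep '[0.01,0,0,0,0,0, 0.016,0,0,0,0,0, 0.016,0,0,0,0,0, 0.016,0,0,0,0,0]'
```

```text
t: 10.75
tool_pos: [0.6263, 0.0849, 0.2817]
tcp_rot: [[1.0, 0.012, -0.0], [0.012, -1.0, 0.003], [-0.0, -0.003, -1.0]]
ft_force: [-9.7, 4.7, 9.9]
opening: 0.12
```

```bash
python3 -m creep '[0,0,0,0,0,0, 0,0,0,0,0,0, 0,0,0,0,0,0, 0,0,0,0,0,0, 0,0,0,0,0,0]'
```

```text
t: 11.25
tool_pos: [0.6262, 0.085, 0.2817]
tcp_rot: [[1.0, 0.013, -0.0], [0.013, -1.0, 0.003], [-0.0, -0.003, -1.0]]
ft_force: [-10.6, 3.6, 10.8]
opening: 0.117
```

```bash
python3 - <<'E'
from h import *
c=manip.capture('side');K,R,t=c['camera_matrix'],c['R'],c['t'];z=c['range_z']
# frame tilt: bright frame points around y-near post -> fit plane of board region
v,u=np.mgrid[180:255,345:380];zz=z[v,u];P=np.stack([(u-K[0,2])/K[0,0]*zz,(v-K[1,2])/K[1,1]*zz,zz],-1)
W=(P-t)@R;m=(W[...,2]>.11)&(W[...,2]<.24)&(abs(W[...,0]-.63)<.04)&(W[...,1]>.0)&(W[...,1]<.16)
Q=W[m];A=np.c_[Q[:,1:],np.ones(len(Q))]
for _ in range(3):
    k=np.linalg.lstsq(A,Q[:,0],rcond=None)[0];r=abs(A@k-Q[:,0]);g=r<max(.003,np.median(r));A,Q=A[g],Q[g]
print(len(Q),'tilt from vertical deg (+ = back)',np.degrees(np.arctan(k[1])),'x',np.median(Q[:,0]))
print(manip.state()['ft_force'])
E
```

```text
885 tilt from vertical deg (+ = back) 1.1233235451930426 x 0.6207771756015458
[-9.8463459   5.25853756 10.98218558]
```

Upright (about 1° by depth), steady, and the foot is pressed. I'm handing the job in.

```bash
python3 -c "
from bench import manip
print(manip.sign_off())"
```

```text
the job is handed in; nothing more can be done
None
```

The carrier is standing upright and I handed the job in at about 11 s. The gripper is still holding the handle and the kickstand's foot is pressed on the grey strip.

- **Kickstand:** I pushed the red leg over centre with closed fingers until it snapped open. The foot was within 1 px of its fully open position in the top view.
- **Raising:** I lifted the carrier by the black bar at roughly 0.5 rad/s. Partway up, the force built to about 27 N because my arc was a few mm too tight. I eased outward and it dropped to about 9 N.
- **Final checks:**
  - The depth fit put the carrier about 1° from vertical.
  - The pose was steady over the last 0.5 s, and the jaws were closed on the 12 mm bar (about 11 mm opening).
  - The foot showed on the strip in the side view. The push force rose from 2 N to 10 N while the tool moved only part of the commanded distance, so the foot is bearing.

I didn't measure the other objects' positions at the end. No move came near them, and those visible in the last side view looked undisturbed. My position fit for the tester was about 5 mm off in places, so I corrected it using the wrist camera.

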